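# Set the gib screw of a jamb-peg slide

### The job

Beside the gem-cutting lap, push the slide that carries the wooden jamb peg along its bed, its tongue passing under the bridge, until it is fully home against the end stop. Then turn the brass thumbscrew on the bridge clockwise until it seats, back it off a quarter turn for running clearance, and finish still gripping the thumbscrew there, keeping it still as if for someone to lock it. Leave the slide home and do not disturb the pot, the dish or the jar nearby.

Things in the scene. Friction and masses are not known exactly. Their poses are not given: they have to be found in the camera images.
- jamb_bed: Fixed grey iron bed on the bench, plate 110 mm wide (its x) by 370 mm long (its y, from -215 to +155) and 20 mm thick; origin on the bench under the plate, z up. Steel guide walls along y, 36 mm apart inside, tops 44 mm above the bench. The bridge spans the guide at y = +70 mm: 104 mm wide in x, 34 mm in y, flat top 84 mm above the bench, underside 66 mm above the bench, 66 mm clear between its legs. A dark end stop 50 mm high stands at y = +125 to +143 mm.
- peg_slide (a joint): Travel of the slide along the bed's +y, in m: 0 right out, 0.14 fully home with the tongue's nose against the end stop (a hard stop). It starts 75 to 130 mm short of home. It rubs with about 3 N and stays where it is left.
- peg_grip (a point): Point on the axis of the wooden jamb peg, 12 mm below its top. The peg is a square upright post, 18 by 18 mm, sides along the bed's x and y, standing on the slide's block from 49 mm to 111 mm above the bench; this point is 99 mm above the bench. The slide's block is 34 by 56 mm and the steel tongue in front of it (towards the bed's +y) is 30 mm wide, 14 mm thick. The axes are the bed's. At home the peg is 100 mm short of the thumbscrew's axis.
- tongue_nose (a point): Top edge of the tongue's front end, at mid-width, 155 mm ahead of the peg's axis (bed's +y); at home it touches the end stop, beyond the bridge.
- screw (a joint): Angle of the thumbscrew in rad: 0 is seated (a hard stop), growing as it is unscrewed, anticlockwise seen from above; up to 4.0. Starts 0.9 to 2.2 rad short of seated. It turns about a vertical axis against a steady friction of about 0.08 N m and stays where it is left; its height does not change.
- wing_grip (a point): Grip point of the thumbscrew, on its axis, 10 mm below its top (125 mm above the bench). Its brass wing is a flat upright bar, 46 mm long, 11 mm thick, 31 mm high, from 104 to 135 mm above the bench, and turns with the screw; below it are only a 20 mm wide collar and a 28 mm wide boss on top of the bridge. Axes: x along the wing's length, y across its 11 mm thickness, z up.
- dop_pot: Bystander: loose steel pot with a lid, 64 mm across, 68 mm high; origin under its centre.
- stone_dish: Bystander: loose white bowl, 84 mm across, 30 mm high; origin under its centre.
- oil_jar: Bystander: loose jar with a brass cap, 48 mm across, 75 mm high; origin under its centre.

How it is judged (in metres and radians):
On the way, in this order (a step that is already met when the one before it is completed fails the run):
1. the slide is pushed fully home under the bridge (value of joint peg_slide above 0.136 m), for 0.2 s.
2. with the slide home, the thumbscrew is turned until it seats (value of joint peg_slide above 0.136 m and value of joint screw below 0.07 rad), for 0.1 s.
At the end, for the whole second after the job is handed in: The slide is home within 4 mm of its stop, the thumbscrew stands a quarter turn (75 to 105 degrees) back from its seat and is still (under 0.1 rad/s), and the fingers still grip its wing (contact over 1.5 N) (value of joint peg_slide above 0.136 m and value of joint screw between 1.31 and 1.83 rad and velocity of joint screw between -0.1 and 0.1 rad/s and contact force between the fingers and screw above 1.5 N); the arm keeps its last pose, push and grip.
It fails at once if a bystander (pot, dish or jar) is shifted by more than 20 mm (distance of any of dop_pot, stone_dish, oil_jar from where it was at the start of the episode above 0.02 m).
It also fails if it takes over 69 s, if anything falls off the work surface, if the arm or the gripper's body presses on something with over 40 N, if the wrist force passes 120 N, or if a joint passes its speed limit or range.

### The arm

A 6-joint arm with a two-finger parallel gripper is mounted at the origin on the work surface. World frame = base frame: x ahead of the robot, y to its left, z up, the work surface at z = 0. Lengths are in m, angles in degrees, forces in N, time in s.
With the tool pointing down it reaches from about 0.35 to 0.875 m from the base axis. Payload 4.2 kg.
Tool frame: the origin (TCP) lies between the finger pads; the fingertips stand 17 mm ahead of it and the grasp point (between the pads) lies 2 mm behind it; z points along the fingers, y is the direction in which the jaws open and shut (so a half turn about z gives the same grasp; the last joint's range is limited). The gripper opens to 87 mm and grips with 3 to 60 N. Pads are 19 mm wide; open, the fingers measure 117 mm over their backs; the gripper's body (75 mm by 190 mm) begins 51 mm behind the grasp point.
Start: joints at [87.582, 22.042, 0.453, 0, -68.411, -14.817], TCP at [0.185, 0.597, 0.24] pointing down, gripper open.
Joint ranges: [-179.83, 179.83], [-69.29, 118.12], [-61.27, 80.66], [-181.25, 117.63], [-171.15, -9.14], [-177.46, 177.46]. Speed limits (degrees/s): [159.86, 159.86, 180, 180, 180, 180].

### API

Orientations are given as a 3x3 rotation matrix whose columns are the frame's x, y, z axes.
In Python, from station import r gives the robot as it stands.
- The arm moves only by the shell command python3 -m creep 'ROWS'. ROWS is JSON, a list of rows, each a list of 7 numbers: the opening, from 0 (shut) to 1 (fully open), then the shift along the tool's x, y, z scaled (see below), then the turn, a rotation vector about the tool's x, y, z scaled (see below). A call has 1 to 5 rows; each row is the pose to reach, as a shift and turn from the pose measured when the call began, along the tool's axes at that moment, turning the shorter way round; what a row does not reach only later rows make up. The controller multiplies each number of a shift by 300 mm and each number of a turn by 180 degrees. A row lasts 1/12 s, in which the tool goes at most 41.7 mm and 7.16 degrees, less where a joint would pass 70% of its speed; a pose out of reach is approached as far as the arm can. A call with a number of a shift or a turn outside -1 to 1 is refused whole. A call with a gripper value outside its range is refused whole. The fingers move at their own pace and stop on an object; the grip force is fixed at half the most. Time passes only in rows, so rows that repeat a pose let the fingers close. It gives the time, the measured TCP pose, the force and the opening at its end, in the units of the state.
- r.sense(): the state, without advancing time (a new reading comes with each control period).
- r.capture(name): name is "scene" or "top" or "wrist"; returns the picture (400x640x3 uint8, blue, green, red); there is no depth.
- r.camera_model(name): a dict with "mtx" (3x3 intrinsics, pixels), "R" (3x3) and "t" (3): a world point X has camera coordinates R X + t; the wrist camera has in their place "mount" (4x4, takes a point from camera to tool coordinates, whose origin is the TCP and whose axes are the flange's). Camera axes: x right, y down, z forward; pixel columns grow to the right and rows downward; lengths in m; the calibration is good to about 2 mm. A picture is of the moment at which its call begins: read the wrist's pose just before it. camera_model takes no time and is no camera call.
- r.finish_job(): hands the job in, once; it reports no verdict.
Trained networks look in the newest picture that a camera, given by its name, has taken for a name from the list of things; names that differ only in an ending like _2 or _b are one class to them, and where a whole thing is asked for, a point or a joint stands for the part that bears it (a point fixed in the world has none). Each returns a list of dicts, best first, with "score" (0 to 1); they miss things now and then, are a little off and sometimes report something else, mostly with a low value. They report only what shows in the picture. A call takes as long as a camera call.
- r.recognise(camera, target): "rect" ([left, top, right, bottom] as shares, 0 to 1, of the picture: columns of its width, rows of its height, round what is visible of it).
- r.outline_of(camera, target): "pixels" (400x640 bool, what is visible of it) and "rect" ([left, top, right, bottom] as shares, 0 to 1, of the picture: columns of its width, rows of its height, round what is visible of it).
The state is a dict: "time_s": time; "joints": joint angles; "joint_velocities": joint speeds; "effort": joint torques, N m; "tcp_pos": TCP position; "ee_rot": TCP orientation; "wrist_force": force on the tool from outside, world axes, zero at the start; "moment": the same for the moment, N m; "gripper_width": opening from 0.0 (shut) to 1.0 (fully open).
Only numpy, scipy, OpenCV 4.12 (cv2) and the standard library are available. Lean on these libraries where they do the work, as an engineer would, in place of code of your own. Each camera call takes 0.05 s, during which the arm holds its last target.

## Working session

There is one attempt and no reset: what is moved stays moved. The work goes in short steps, Python scripts to look and compute and a shell command to move; the robot and the scene stay as the last step left them, time stands still between calls to the robot, and variables do not carry over. Pictures are saved under pics/ and viewed, and the job is handed in when it is done.

```bash
ls; mkdir -p pics; python3 - <<'E'
from station import r
import cv2,numpy as np
s=r.sense();print(s)
for c in ["scene","top","wrist"]:
    im=r.capture(c);cv2.imwrite(f"pics/a_{c}.png",im)
    m=r.camera_model(c);print(c,{k:np.round(v,4).tolist() for k,v in m.items() if k in("mtx","R","t","mount")})
    for t in ["jamb_bed","peg_grip","screw","wing_grip"]:
        d=r.recognise(c,t);print(c,t,[(np.round(x["score"],2),np.round(np.array(x["rect"])*[640,400,640,400],1).tolist()) for x in d[:2]])
print(r.sense()["time_s"])
E
```

```text
pics
{'time_s': 0.0, 'joints': array([ 8.75816155e+01,  2.20881715e+01,  3.79588986e-01, -2.93992079e-02,
       -6.84078839e+01, -1.48163485e+01]), 'joint_velocities': array([-0.04998655,  0.0370917 ,  0.01876016, -0.06596149, -0.02369982,
        0.00742066]), 'effort': array([-1.29868572e-04, -3.90662026e+01,  1.87402815e+01,  4.21992704e+00,
        1.10156063e-02, -1.91166191e-04]), 'tcp_pos': array([0.184993  , 0.59641226, 0.23848445]), 'ee_rot': array([[ 9.55042836e-01, -2.96467307e-01, -5.62452728e-04],
       [-2.96467835e-01, -9.55040722e-01, -2.01073436e-03],
       [ 5.89517425e-05,  2.08708659e-03, -9.99997820e-01]]), 'wrist_force': array([-0.53717876, -0.20168087, -0.171328  ]), 'moment': array([ 0.00862931,  0.01428113, -0.00749881]), 'gripper_width': 0.9987134380249504}
scene {'mtx': [[497.6594, 0.0, 323.018], [0.0, 497.6594, 200.2285], [0.0, 0.0, 1.0]], 'R': [[0.4262, 0.9043, 0.0229], [0.5456, -0.2368, -0.8039], [-0.7216, 0.3551, -0.5944]], 't': [-0.2513, -0.2049, 1.4502]}
scene jamb_bed [(np.float64(0.62), [228.8, 196.8, 411.6, 273.7]), (np.float64(0.53), [357.6, 19
[... 364 characters left out ...]
41, -0.9997, -0.0182], [-0.9874, 0.0168, -0.1572], [0.1575, 0.0157, -0.9874]], 't': [0.0542, 0.5938, 0.7709]}
top jamb_bed [(np.float64(0.7), [247.0, 145.4, 474.4, 280.3])]
top peg_grip [(np.float64(0.76), [346.8, 194.7, 457.1, 249.0]), (np.float64(0.25), [244.6, 145.3, 477.5, 278.8])]
top screw [(np.float64(0.87), [283.5, 169.8, 319.0, 187.8])]
top wing_grip [(np.float64(0.64), [282.8, 168.9, 319.5, 184.2])]
wrist {'mtx': [[311.3524, 0.0, 319.1106], [0.0, 311.3524, 199.6059], [0.0, 0.0, 1.0]], 'mount': [[0.0, -0.9642, -0.2651, 0.0728], [1.0, -0.0, 0.0, 0.0002], [-0.0, -0.2651, 0.9642, -0.1456], [0.0, 0.0, 0.0, 1.0]]}
wrist jamb_bed []
wrist peg_grip []
wrist screw []
wrist wing_grip []
0.75
```

View pics/a_top.png

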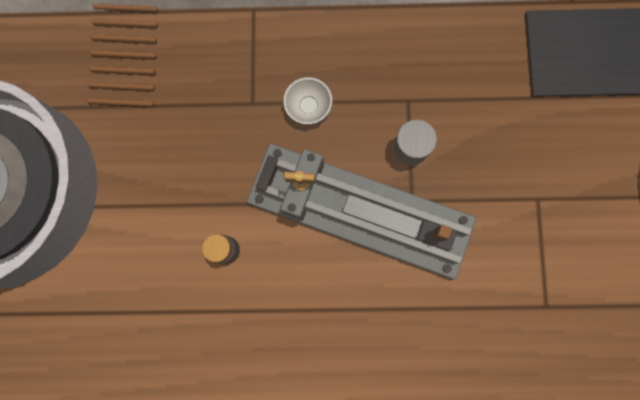

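View pics/a_scene.png

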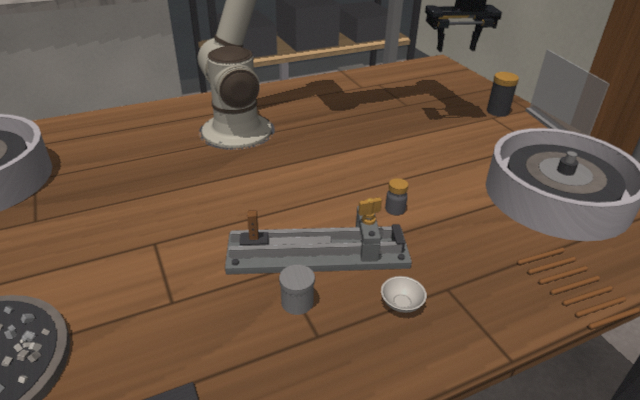

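```bash
cat > h.py <<'E'
import numpy as np,cv2
from station import r
def back(cam,u,v,z):
    m=r.camera_model(cam);K=np.array(m["mtx"]);R=np.array(m["R"]);t=np.array(m["t"])
    C=-R.T@t;d=R.T@np.linalg.inv(K)@np.array([u,v,1]);return C+d*(z-C[2])/d[2]
def proj(cam,X):
    m=r.camera_model(cam);K=np.array(m["mtx"]);p=K@(np.array(m["R"])@np.array(X)+np.array(m["t"]));return p[:2]/p[2]
E
python3 - <<'E'
import cv2
im=cv2.imread("pics/a_top.png");cv2.imwrite("pics/a_topz.png",cv2.resize(im[130:300,230:490],None,fx=3,fy=3,interpolation=cv2.INTER_CUBIC))
E
```

```text
(no output)
```

View pics/a_topz.png

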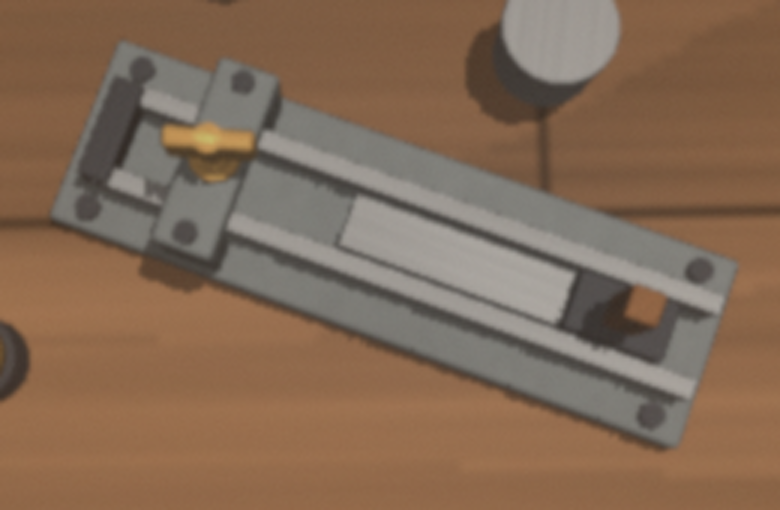

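The top view shows the bed with the bridge on the left at about (300,178), the brass wing nearly horizontal in the image, and the peg at (445,232). The pot is at (416,140), the dish at (308,102) and the jar at (217,249).

```bash
python3 - <<'E'
from h import *
z=lambda u,v,h:back("top",u/3+230,v/3+130,h)
c=[z(*p,.02) for p in [(120,42),(737,263),(677,448),(52,217)]]
for p in c: print(np.round(p,4))
print([np.round(np.linalg.norm(c[i]-c[(i+1)%4]),4) for i in range(4)])
yb=(c[0]+c[3]-c[1]-c[2]);yb/=np.linalg.norm(yb);print("yb",yb,np.degrees(np.arctan2(yb[1],yb[0])))
xb=np.array([yb[1],-yb[0],0])
ctr=sum(c)/4;o=ctr+yb*.03;print("origin",o)
scr=o+yb*.07
print("screw pred",scr,"wing top meas",z(209,137,.135))
w=[z(163,138,.130),z(254,143,.130)];print("wing ends",w,np.linalg.norm(w[0]-w[1]),np.degrees(np.arctan2(*(w[0]-w[1])[[1,0]])))
pg=z(646,304,.111);print("peg",pg,"along",(pg-scr)@yb,"lat",(pg-scr)@xb)
n=(z(348,220,.045));print("nose approx",(n-o)@yb)
for n_,u,v,h in [("pot",416,136,.068),("dish",308,102,.03),("jar",217,248,.075)]:
    p=back("top",u,v,h);print(n_,p,"bed xy",(p-o)@xb,(p-o)@yb)
# scene check
for X in [scr+[0,0,.0],]:
    X=np.array([scr[0],scr[1],.135]);print(proj("scene",X))
print(proj("scene",[pg[0],pg[1],.111]))
E
```

```text
[0.6892 0.1459 0.02  ]
[ 0.5573 -0.1958  0.02  ]
[ 0.4571 -0.1575  0.02  ]
[0.5893 0.1835 0.02  ]
[np.float64(0.3663), np.float64(0.1072), np.float64(0.3658), np.float64(0.1068)]
yb [0.36079632 0.93264464 0.        ] 68.8508913776054
origin [0.58403744 0.02199159 0.02      ]
screw pred [0.60929318 0.08727671 0.02      ] wing top meas [0.61019913 0.08672416 0.135     ]
wing ends [array([0.61110293, 0.10961467, 0.13      ]), array([0.60782872, 0.06513455, 0.13      ])] 0.04460047145399343 85.7900127284972
peg [ 0.5278192  -0.12545267  0.111     ] along -0.22779642517000329 lat 0.0007657019560489251
nose approx -0.004164171326442029
pot [ 0.68516432 -0.09533851  0.068     ] bed xy 0.13664771282613677 -0.07294107421699836
dish [0.75914208 0.07983908 0.03      ] bed xy 0.14243924301719207 0.1171282689086107
jar [0.51055834 0.21976082 0.075     ] bed xy -0.1398842968242971 0.1579374306709322
[369.79284495 199.35568773]
[251.75314222 212.44253692]
```

```bash
python3 - <<'E'
import cv2
im=cv2.imread("pics/a_scene.png");cv2.imwrite("pics/a_scz.png",cv2.resize(im[170:290,220:420],None,fx=4,fy=4,interpolation=cv2.INTER_CUBIC))
E
```

```text
(no output)
```

View pics/a_scz.png

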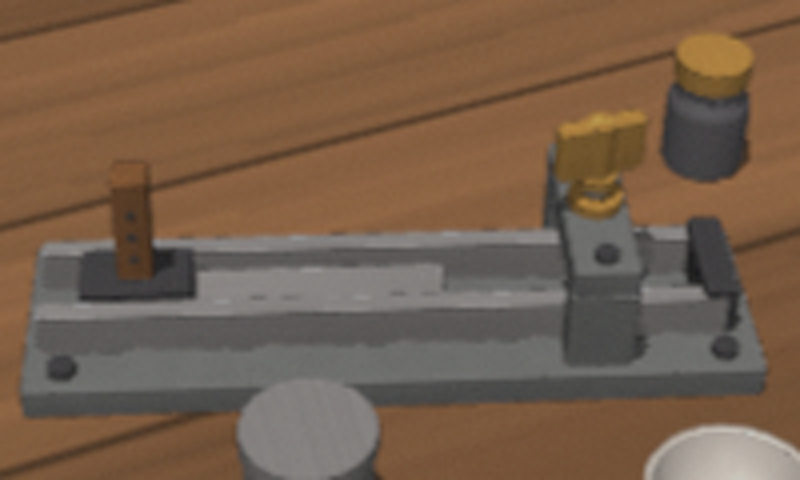

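```bash
cat >> h.py <<'E'
from scipy.spatial.transform import Rotation as Ro
def Rdown(yaw):
    c,s=np.cos(np.radians(yaw)),np.sin(np.radians(yaw));return np.array([[c,s,0],[s,-c,0],[0,0,-1.]])
def plan(pos,yaw,q=None):
    s=q or r.sense();R=np.array(s["ee_rot"]);d=R.T@(np.array(pos)-s["tcp_pos"])/.3
    w=Ro.from_matrix(R.T@Rdown(yaw)).as_rotvec(degrees=True)/180
    y=np.degrees(np.arctan2(R[1,0],R[0,0]))
    print("t",round(s["time_s"],2),"tcp",np.round(s["tcp_pos"],4),"yaw",round(y,2),"q6",round(s["joints"][5],1),"F",np.round(s["wrist_force"],1),"M",np.round(s["moment"],2),"g",round(s["gripper_width"],3))
    print("row",np.round(d,3).tolist(),np.round(w,4).tolist())
E
python3 -c "
from h import *
plan([.528,-.1255,.2],-111.15)"
```

```text
t 0.75 tcp [0.1851 0.5969 0.2396] yaw -17.23 q6 -14.8 F [ 0.4  0.2 -0.6] M [ 0.   -0.02 -0.04] g 0.997
row [1.805, 1.961, 0.132] [-0.0, 0.0, 0.5218]
```

```bash
python3 -m creep '[[1,0.6,0.65,0.03,0,0,0.2],[1,0.6,0.65,0.03,0,0,0.2],[1,0.6,0.65,0.03,0,0,0.2],[1,0.6,0.65,0.03,0,0,0.2],[1,0.6,0.65,0.03,0,0,0.2]]'; python3 -c "
from h import *
plan([.528,-.1255,.2],-111.15)"
```

```text
time_s: 1.17
tcp_pos: [0.2751, 0.4071, 0.2326]
ee_rot: [[0.597, -0.802, 0.0], [-0.802, -0.597, 0.0], [-0.0, -0.0, -1.0]]
wrist_force: [1.4, 0.3, 0.4]
gripper_width: 1.001
t 1.17 tcp [0.2751 0.4071 0.2326] yaw -53.35 q6 -38.3 F [1.4 0.3 0.4] M [ 0.1  -0.11 -0.  ] g 1.001
row [1.928, 0.383, 0.108] [-0.0001, 0.0001, 0.3211]
```

```bash
python3 -m creep '[[1,0.8,0.16,0.04,0,0,0.2],[1,0.8,0.16,0.04,0,0,0.2],[1,0.8,0.16,0.04,0,0,0.2],[1,0.8,0.16,0.04,0,0,0.2],[1,0.8,0.16,0.04,0,0,0.2]]' >/dev/null; python3 -c "
from h import *
plan([.528,-.1255,.2],-111.15)"
```

```text
t 1.58 tcp [0.3638 0.2189 0.2228] yaw -89.16 q6 -52.3 F [ 1.4  1.1 -0.3] M [ 0.13 -0.17 -0.  ] g 0.997
row [1.156, -0.53, 0.075] [-0.0003, 0.0005, 0.1222]
```

```bash
python3 -m creep '[[1,0.76,-0.35,0.05,0,0,0.1222],[1,0.76,-0.35,0.05,0,0,0.1222],[1,0.76,-0.35,0.05,0,0,0.1222],[1,0.76,-0.35,0.05,0,0,0.1222],[1,0.76,-0.35,0.05,0,0,0.1222]]' >/dev/null; python3 -c "
from h import *
plan([.528,-.1255,.2],-111.15)"
```

```text
t 2.0 tcp [0.4534 0.031  0.2107] yaw -111.18 q6 -45.6 F [0.6 1.1 0. ] M [ 0.19 -0.23 -0.  ] g 1.003
row [0.397, -0.42, 0.035] [-0.0006, 0.0009, -0.0001]
```

```bash
python3 -m creep '[[1,0.397,-0.42,0.035,0,0,0],[1,0.397,-0.42,0.035,0,0,0],[1,0.397,-0.42,0.035,0,0,0],[1,0.397,-0.42,0.035,0,0,0],[1,0.397,-0.42,0.035,0,0,0]]' >/dev/null; python3 - <<'E'
from h import *
plan([.528,-.1255,.2],-111.15)
im=r.capture("wrist");cv2.imwrite("pics/b_w.png",im)
im=r.capture("top");cv2.imwrite("pics/b_t.png",im)
plan([.528,-.1255,.098],-111.15)
E
```

```text
t 2.42 tcp [ 0.5297 -0.1301  0.1994] yaw -111.44 q6 -24.6 F [1.5 0.3 0.1] M [ 0.07 -0.12  0.01] g 1.002
row [-0.012, 0.011, -0.002] [-0.0008, 0.0005, -0.0016]
t 2.52 tcp [ 0.5283 -0.1275  0.1993] yaw -111.41 q6 -24.8 F [-0.3  0.7 -0.4] M [ 0.13 -0.01  0.02] g 1.002
row [-0.005, 0.004, 0.338] [-0.0002, 0.0007, -0.0014]
```

View pics/b_w.png

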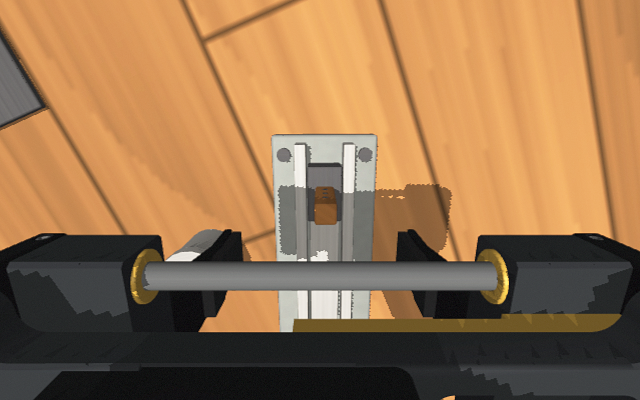

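The wrist view shows the peg at about (325,205), centred between the open fingers (242 to 398). Next is the descent.

```bash
python3 -m creep '[[1,-0.005,0.004,0.338,0,0,-0.001],[1,-0.005,0.004,0.338,0,0,-0.001],[1,-0.005,0.004,0.338,0,0,-0.001],[1,-0.005,0.004,0.338,0,0,-0.001]]' >/dev/null; python3 - <<'E'
from h import *
plan([.528,-.1255,.098],-111.15)
im=r.capture("wrist");cv2.imwrite("pics/c_w.png",im)
E
```

```text
t 2.85 tcp [ 0.5238 -0.1243  0.0936] yaw -111.21 q6 -24.9 F [-0.2 -0.3 -0.5] M [ 0.08  0.01 -0.06] g 0.997
row [-0.001, -0.014, -0.015] [0.0029, -0.0003, -0.0003]
```

View pics/c_w.png

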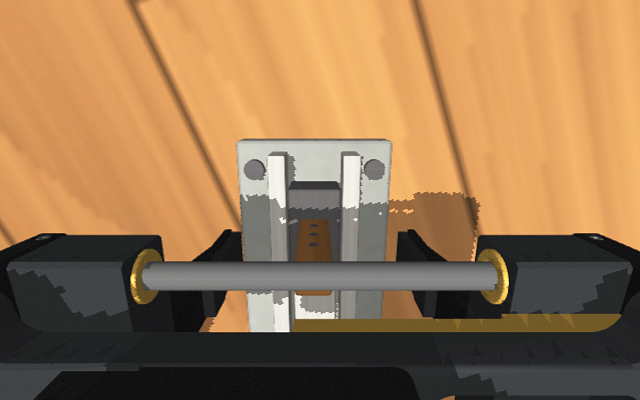

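The peg sits between the jaws at (314,255), so I close on it.

```bash
python3 -m creep '[[1,-0.001,-0.012,-0.012,0.003,0,0],[0,-0.001,-0.012,-0.012,0.003,0,0],[0,-0.001,-0.012,-0.012,0.003,0,0],[0,-0.001,-0.012,-0.012,0.003,0,0],[0,-0.001,-0.012,-0.012,0.003,0,0]]' >/dev/null; python3 -m creep '[[0,0,0,0,0,0,0],[0,0,0,0,0,0,0],[0,0,0,0,0,0,0],[0,0,0,0,0,0,0],[0,0,0,0,0,0,0]]'; python3 - <<'E'
from h import *
yb=np.array([.3608,.9326,0])
s=r.sense()
plan(s["tcp_pos"]+.128*yb,-111.15)
E
```

```text
time_s: 3.73
tcp_pos: [0.5301, -0.1255, 0.1012]
ee_rot: [[-0.361, -0.933, 0.007], [-0.933, 0.361, -0.002], [-0.001, -0.008, -1.0]]
wrist_force: [0.1, 0.2, -0.1]
gripper_width: 0.4
t 3.73 tcp [ 0.5301 -0.1255  0.1012] yaw -111.14 q6 -25.1 F [ 0.1  0.2 -0.1] M [ 0.14 -0.03  0.04] g 0.4
row [-0.427, -0.0, 0.0] [-0.0024, 0.0003, 0.0001]
```

```bash
python3 -m creep '[[0,0,0,0.008,-0.002,0,0],[0,0,0,0.008,-0.002,0,0],[0,0,0,0.008,-0.002,0,0],[0,0,0,0.008,-0.002,0,0],[0,0,0,0.008,-0.002,0,0]]'; python3 - <<'E'
from h import *
yb=np.array([.3608,.9326,0])
s=r.sense()
plan(s["tcp_pos"]+.128*yb,-111.15)
E
```

```text
time_s: 4.15
tcp_pos: [0.527, -0.1249, 0.098]
ee_rot: [[-0.362, -0.932, -0.006], [-0.932, 0.362, 0.002], [0.0, 0.006, -1.0]]
wrist_force: [-4.4, 4.3, 3.7]
gripper_width: 0.205
t 4.15 tcp [ 0.527  -0.1249  0.098 ] yaw -111.2 q6 -24.8 F [-4.4  4.3  3.7] M [ 1.24  1.58 -0.01] g 0.205
row [-0.427, 0.0, -0.0] [0.0019, -0.0001, -0.0003]
```

```bash
python3 -m creep '[[0,-0.06,0,0,0,0,0],[0,-0.13,0,0,0,0,0],[0,-0.2,0,0,0,0,0],[0,-0.27,0,0,0,0,0],[0,-0.33,0,0,0,0,0]]'; python3 - <<'E'
from h import *
yb=np.array([.3608,.9326,0])
plan(np.array([.527,-.1249,.098])+.128*yb,-111.15)
E
```

```text
time_s: 4.57
tcp_pos: [0.5627, -0.0328, 0.0979]
ee_rot: [[-0.362, -0.932, -0.007], [-0.932, 0.362, 0.0], [0.003, 0.007, -1.0]]
wrist_force: [-0.8, -5.4, 0.7]
gripper_width: 0.203
t 4.57 tcp [ 0.5627 -0.0328  0.0979] yaw -111.21 q6 -34.2 F [-0.8 -5.4  0.7] M [-1.33 -0.09  0.01] g 0.203
row [-0.098, 0.0, -0.0] [0.0022, -0.0008, -0.0003]
```

```bash
python3 -m creep '[[0,-0.04,0,0,0,0,0],[0,-0.06,0,0,0,0,0],[0,-0.08,0,0,0,0,0],[0,-0.09,0,0,0,0,0],[0,-0.09,0,0,0,0,0]]'; python3 - <<'E'
from h import *
yb=np.array([.3608,.9326,0])
plan(np.array([.527,-.1249,.098])+.128*yb,-111.15)
E
```

```text
time_s: 4.98
tcp_pos: [0.5726, -0.0072, 0.0979]
ee_rot: [[-0.362, -0.932, -0.007], [-0.932, 0.362, 0.001], [0.002, 0.007, -1.0]]
wrist_force: [-1.2, 0.9, 2.7]
gripper_width: 0.207
t 4.98 tcp [ 0.5726 -0.0072  0.0979] yaw -111.21 q6 -36.5 F [-1.2  0.9  2.7] M [ 0.38  0.09 -0.01] g 0.207
row [-0.006, 0.0, -0.0] [0.0021, -0.0006, -0.0004]
```

```bash
python3 -m creep '[[0,-0.007,0,0,0,0,0],[0,-0.013,0,0,0,0,0],[0,-0.013,0,0,0,0,0]]'; python3 - <<'E'
from h import *
yb=np.array([.3608,.9326,0])
plan(np.array([.527,-.1249,.098])+.128*yb,-111.15)
print("Fy",r.sense()["wrist_force"]@yb)
E
```

```text
time_s: 5.23
tcp_pos: [0.5737, -0.0043, 0.098]
ee_rot: [[-0.362, -0.932, -0.008], [-0.932, 0.362, -0.0], [0.003, 0.007, -1.0]]
wrist_force: [-1.6, -3.7, 2.6]
gripper_width: 0.203
t 5.23 tcp [ 0.5737 -0.0043  0.098 ] yaw -111.23 q6 -36.8 F [-1.6 -3.7  2.6] M [-1.17  0.15 -0.05] g 0.203
row [0.004, 0.0, -0.0] [0.0022, -0.0009, -0.0004]
Fy -4.05206547945076
```

```bash
python3 -m creep '[[0,-0.01,0,0,0,0,0],[0,-0.02,0,0,0,0,0],[0,-0.02,0,0,0,0,0]]'; python3 - <<'E'
from h import *
yb=np.array([.3608,.9326,0])
plan(np.array([.527,-.1249,.098])+.128*yb,-111.15)
print("Fy",r.sense()["wrist_force"]@yb)
E
```

```text
time_s: 5.48
tcp_pos: [0.5738, -0.004, 0.0979]
ee_rot: [[-0.362, -0.932, -0.014], [-0.932, 0.362, -0.008], [0.012, 0.01, -1.0]]
wrist_force: [-1.6, -19.8, 4.4]
gripper_width: 0.204
t 5.48 tcp [ 0.5738 -0.004   0.0979] yaw -111.22 q6 -37.3 F [ -1.6 -19.8   4.4] M [-5.77  0.11  0.13] g 0.204
row [0.006, 0.0, -0.0] [0.0033, -0.004, -0.0004]
Fy -19.096581533266942
```

The slide has stopped hard with a force of 19 N. I take the load off, take pictures, then release.

```bash
python3 -m creep '[[0,0,0,0,0,0,0],[0,0,0,0,0,0,0],[1,0,0,0,0,0,0],[1,0,0,0,0,0,0],[1,0,0,0,0,0,0]]'; python3 -m creep '[[1,0,0,0,0,0,0],[1,0,0,0,0,0,0],[1,0,0,0,0,0,0],[1,0,0,0,0,0,0]]'; python3 - <<'E'
from h import *
plan([.5738,-.004,.24],-111.15)
E
```

```text
time_s: 5.9
tcp_pos: [0.5741, -0.0032, 0.0977]
ee_rot: [[-0.362, -0.932, -0.014], [-0.932, 0.362, -0.007], [0.012, 0.01, -1.0]]
wrist_force: [-0.0, -0.3, -0.1]
gripper_width: 0.351
time_s: 6.23
tcp_pos: [0.5741, -0.0029, 0.0976]
ee_rot: [[-0.361, -0.932, -0.014], [-0.932, 0.361, -0.007], [0.012, 0.01, -1.0]]
wrist_force: [-0.2, 0.5, -0.6]
gripper_width: 0.651
t 6.23 tcp [ 0.5741 -0.0029  0.0976] yaw -111.18 q6 -37.3 F [-0.2  0.5 -0.6] M [ 0.13 -0.14 -0.06] g 0.651
row [0.009, 0.005, -0.475] [0.0033, -0.0037, -0.0002]
```

```bash
python3 -m creep '[[1,0,0,-0.12,0,0,0],[1,0,0,-0.25,0,0,0],[1,0,0,-0.38,0,0,0],[1,0,0,-0.5,0,0,-0.04],[1,0,0,-0.5,0,0,-0.08]]' >/dev/null; python3 - <<'E'
from h import *
im=r.capture("top");cv2.imwrite("pics/d_t.png",cv2.resize(im[130:300,230:490],None,fx=3,fy=3))
im=r.capture("scene");cv2.imwrite("pics/d_s.png",cv2.resize(im[150:290,220:420],None,fx=4,fy=4))
plan([.6098,.087,.24],85.8)
E
```

```text
t 6.75 tcp [ 0.5768 -0.0015  0.2497] yaw -96.86 q6 -22.9 F [ 0.3 -0.3 -0.8] M [ 0.12 -0.05 -0.02] g 0.99
row [-0.306, -0.074, 0.03] [-0.0032, -0.0044, 0.9852]
```

View pics/d_s.png

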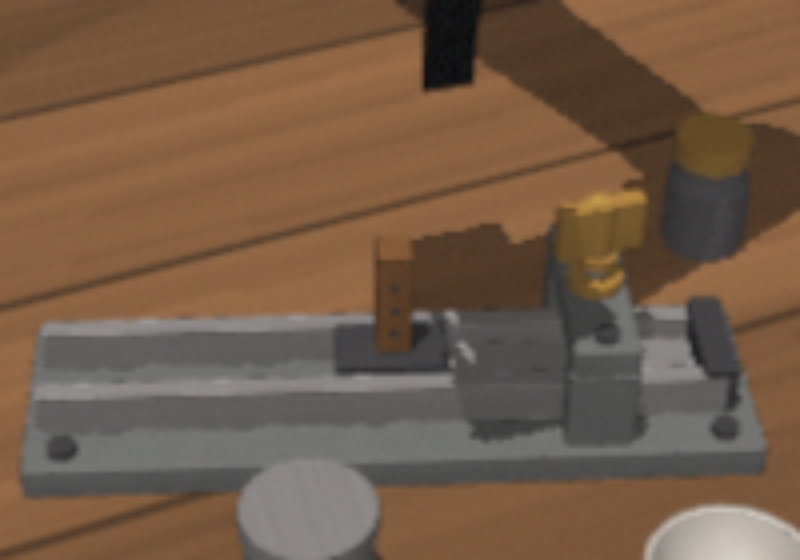

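View pics/d_t.png

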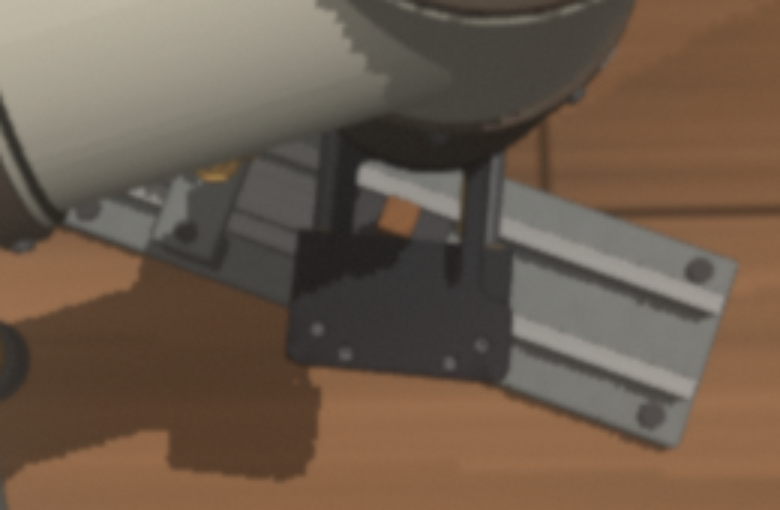

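The tongue now runs under the bridge to the end stop, and the peg is at zoomed (395,245) in the scene view. Next I rotate the wrist to the far side, which leaves room to turn clockwise, and move over the screw.

```bash
python3 -c "
from h import *
p=back('top',230+400/3,130+216/3,.111);print(p,np.linalg.norm(p[:2]-[.6098,.087]))"
python3 -m creep '[[1,-0.1,-0.02,0,0,0,-0.2],[1,-0.2,-0.05,0,0,0,-0.2],[1,-0.306,-0.074,0.03,0,0,-0.2],[1,-0.306,-0.074,0.03,0,0,-0.2],[1,-0.306,-0.074,0.03,0,0,-0.2]]' >/dev/null
python3 -m creep '[[1,0,0,0,0,0,-0.2],[1,0,0,0,0,0,-0.2],[1,0,0,0,0,0,-0.2],[1,0,0,0,0,0,-0.2],[1,0,0,0,0,0,-0.2]]' >/dev/null
python3 -m creep '[[1,0,0,0,0,0,-0.2],[1,0,0,0,0,0,-0.2],[1,0,0,0,0,0,-0.2],[1,0,0,0,0,0,-0.2],[1,0,0,0,0,0,-0.2]]' >/dev/null
python3 -m creep '[[1,0,0,0,0,0,-0.2],[1,0,0,0,0,0,-0.2],[1,0,0,0,0,0,-0.2],[1,0,0,0,0,0,-0.2],[1,0,0,0,0,0,-0.2]]' >/dev/null; python3 - <<'E'
from h import *
plan([.6098,.087,.24],85.8)
E
```

```text
[ 0.57340065 -0.00611306  0.111     ] 0.09997477243101055
t 8.42 tcp [0.6059 0.0878 0.2301] yaw 46.52 q6 113.2 F [0.3 0.2 0.3] M [-0.03 -0.1   0.04] g 1.0
row [0.006, 0.011, -0.033] [-0.0068, 0.0066, -0.2183]
```

```bash
python3 -m creep '[[1,0,0,0,0,0,-0.218],[1,0,0,0,0,0,-0.218],[1,0.006,0.011,-0.033,-0.007,0.007,-0.218],[1,0.006,0.011,-0.033,-0.007,0.007,-0.218],[1,0.006,0.011,-0.033,-0.007,0.007,-0.218]]' >/dev/null;python3 -m creep '[[1,0,0,0,0,0,-0.02],[1,0,0,0,0,0,-0.02]]' >/dev/null; python3 - <<'E'
from h import *
plan([.6098,.087,.24],85.8)
s=r.sense();im=r.capture("wrist");cv2.imwrite("pics/e_w.png",im)
m=r.camera_model("wrist");M=np.array(m["mount"]);K=np.array(m["mtx"])
T=np.eye(4);T[:3,:3]=s["ee_rot"];T[:3,3]=s["tcp_pos"];W=np.linalg.inv(T@M)
for X in [[.6098,.087,.135],[.6111,.1096,.135],[.6078,.0651,.135]]:
    p=W@np.array(X+[1]);p=K@p[:3];print(p[:2]/p[2])
E
```

```text
t 9.0 tcp [0.6082 0.0866 0.2361] yaw 85.75 q6 152.6 F [-0.6 -0.4 -0.3] M [-0.11 -0.13 -0.02] g 1.001
row [0.002, 0.005, -0.013] [-0.0028, 0.0012, -0.0003]
[321.76076275 203.60177125]
[321.35374325 176.63110299]
[321.26214408 228.60039394]
```

View pics/e_w.png

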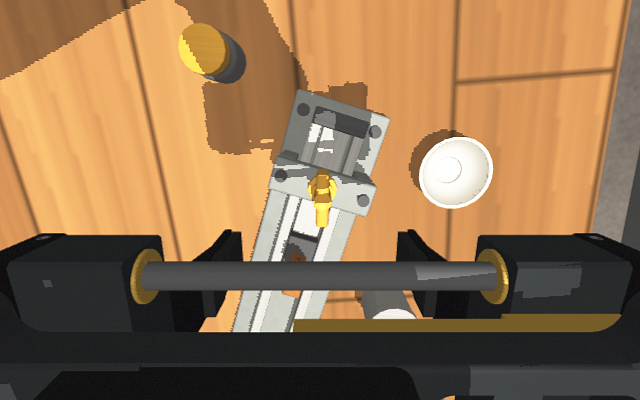

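The wing shows upright at (322,200), where I predicted it, and lined up with the jaws. Now I descend.

```bash
python3 -m creep '[[1,0.002,0.005,0.12,-0.003,0.001,0],[1,0.002,0.005,0.25,-0.003,0.001,0],[1,0.002,0.005,0.35,-0.003,0.001,0],[0.5,0.002,0.005,0.37,-0.003,0.001,0],[0.3,0.002,0.005,0.37,-0.003,0.001,0]]' >/dev/null; python3 - <<'E'
from h import *
plan([.6098,.087,.124],85.8)
im=r.capture("wrist");cv2.imwrite("pics/f_w.png",im)
E
```

```text
t 9.47 tcp [0.6075 0.0861 0.1225] yaw 85.51 q6 152.3 F [-0.4  0.5 -0.1] M [-0.04 -0.17 -0.03] g 0.919
row [0.004, 0.007, -0.005] [-0.0015, 0.0011, -0.0016]
```

View pics/f_w.png

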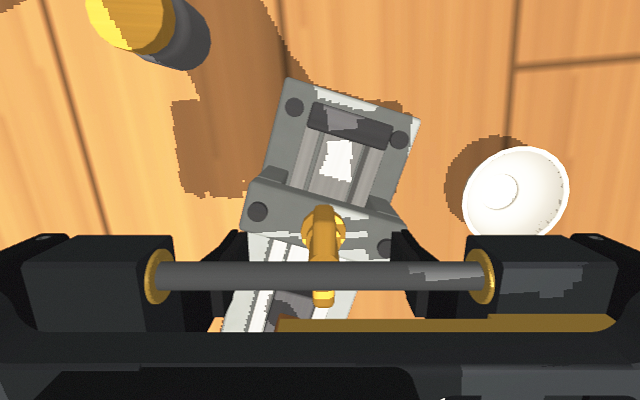

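The wing is between the pads, centred near column 322, so I close.

```bash
python3 -m creep '[[0,0.004,0.007,-0.003,-0.0015,0.001,0],[0,0.004,0.007,-0.003,-0.0015,0.001,0],[0,0.004,0.007,-0.003,-0.0015,0.001,0],[0,0.004,0.007,-0.003,-0.0015,0.001,0],[0,0.004,0.007,-0.003,-0.0015,0.001,0]]' >/dev/null; python3 -m creep '[[0,0,0,0,0,0,0],[0,0,0,0,0,0,0],[0,0,0,0,0,0,0],[0,0,0,0,0,0,0],[0,0,0,0,0,0,0]]'; python3 -m creep '[[0,0,0,0,0,0,0],[0,0,0,0,0,0,0],[0,0,0,0,0,0,0]]' >/dev/null; python3 - <<'E'
from h import *
plan([.6098,.087,.124],85.8)
E
```

```text
time_s: 10.35
tcp_pos: [0.6099, 0.0877, 0.1267]
ee_rot: [[0.078, 0.997, 0.002], [0.997, -0.078, 0.001], [0.001, 0.002, -1.0]]
wrist_force: [-9.4, 4.2, 7.5]
gripper_width: 0.124
t 10.6 tcp [0.6098 0.0878 0.1268] yaw 85.52 q6 152.3 F [-0.7  1.5  1.4] M [ 0.16  0.38 -0.03] g 0.125
row [-0.003, 0.0, 0.009] [0.0005, -0.0004, -0.0016]
```

```bash
python3 -m creep '[[0,0,0,0,0,0,0.03],[0,0,0,0,0,0,0.06],[0,0,0,0,0,0,0.1],[0,0,0,0,0,0,0.13],[0,0,0,0,0,0,0.16]]'>/dev/null; python3 -c "
from h import *
plan([.6098,.0875,.1265],50)"
```

```text
t 11.02 tcp [0.6094 0.0879 0.1268] yaw 56.47 q6 123.3 F [-2.5  0.9  2.1] M [0.35 0.68 0.13] g 0.127
row [-0.001, 0.002, 0.001] [0.0, -0.0004, 0.0359]
```

```bash
for i in 1; do python3 -m creep '[[0,0,0,0,0,0,0.025],[0,0,0,0,0,0,0.05],[0,0,0,0,0,0,0.075],[0,0,0,0,0,0,0.1]]'>/dev/null; python3 -c "
from h import *
plan([.6098,.0875,.1265],50)"; done
```

```text
t 11.35 tcp [0.6092 0.0881 0.1268] yaw 38.28 q6 105.1 F [-1.7  2.3  1.4] M [0.4  0.54 0.1 ] g 0.125
row [0.0, 0.003, 0.001] [-0.0002, -0.0003, -0.0651]
```

```bash
python3 -m creep '[[0,0,0,0,0,0,0.025],[0,0,0,0,0,0,0.05],[0,0,0,0,0,0,0.075],[0,0,0,0,0,0,0.1]]'>/dev/null; python3 -c "
from h import *
plan([.6098,.0875,.1265],20)"
```

```text
t 11.68 tcp [0.609  0.0884 0.1268] yaw 20.09 q6 86.9 F [-1.4  1.3  0.9] M [0.42 0.43 0.09] g 0.125
row [0.001, 0.004, 0.001] [-0.0004, -0.0002, 0.0005]
```

```bash
python3 -m creep '[[0,0,0,0,0,0,0.02],[0,0,0,0,0,0,0.04],[0,0,0,0,0,0,0.06]]'>/dev/null; python3 -c "
from h import *
plan([.6098,.0875,.1265],20)"
```

```text
t 11.93 tcp [0.6091 0.0885 0.1268] yaw 9.27 q6 76.0 F [1.7 1.2 0.2] M [ 0.3  -0.24  0.74] g 0.13
row [0.002, 0.004, 0.001] [-0.0003, -0.0001, -0.0596]
```

```bash
python3 -m creep '[[0,0,0,0,0,0,0.02],[0,0,0,0,0,0,0.04],[0,0,0,0,0,0,0.06]]'>/dev/null; python3 -c "
from h import *
plan([.6098,.0875,.1265],20)"
```

```text
t 12.18 tcp [0.6096 0.0887 0.127 ] yaw -1.45 q6 65.2 F [ 2.1  0.5 -1.2] M [-0.04 -0.3   1.01] g 0.168
row [0.001, 0.004, 0.002] [-0.0, -0.0004, -0.1192]
```

```bash
python3 -m creep '[[0,0,0,0,0,0,0.02],[0,0,0,0,0,0,0.04],[0,0,0,0,0,0,0.06]]'>/dev/null; python3 -c "
from h import *
plan([.6098,.0875,.1265],20)"
```

```text
t 12.43 tcp [0.6099 0.0888 0.127 ] yaw -12.05 q6 54.5 F [-1.2  0.3  0.4] M [0.04 0.25 1.61] g 0.211
row [0.0, 0.004, 0.002] [0.0004, -0.0006, -0.1781]
```

The screw seated at a yaw of about 10°, shown by the moment rising from 0.1 to 0.74 N m. My next steps were batched and twisted the pads on the wing. I turn back so the pads lie flat again, then find the seat again gently.

```bash
python3 -m creep '[[0,0,0,0,0,0,-0.03],[0,0,0,0,0,0,-0.06],[0,0,0,0,0,0,-0.09],[0,0,0,0,0,0,-0.12],[0,0,0,0,0,0,-0.12]]'>/dev/null; python3 -c "
from h import *
plan([.6098,.0875,.1265],20)"
```

```text
t 12.85 tcp [0.6104 0.0889 0.1269] yaw 9.7 q6 76.3 F [ 0.3  0.3 -0.9] M [ 0.12 -0.29  0.29] g 0.131
row [-0.003, 0.004, 0.001] [0.0005, -0.0008, -0.0572]
```

```bash
python3 -m creep '[[0,0,0,0,0,0,0.01],[0,0,0,0,0,0,0.015],[0,0,0,0,0,0,0.015],[0,0,0,0,0,0,0.015]]'>/dev/null; python3 - <<'E'
from h import *
plan([.6098,.0875,.1265],20)
im=r.capture("wrist");cv2.imwrite("pics/g_w.png",im)
im=r.capture("scene");cv2.imwrite("pics/g_s.png",cv2.resize(im[150:290,220:420],None,fx=4,fy=4))
E
```

```text
t 13.18 tcp [0.6104 0.0889 0.1269] yaw 7.01 q6 73.6 F [-0.2 -0.1  0.7] M [0.07 0.13 0.54] g 0.134
row [-0.003, 0.004, 0.001] [0.0006, -0.0008, -0.0722]
```

View pics/g_w.png

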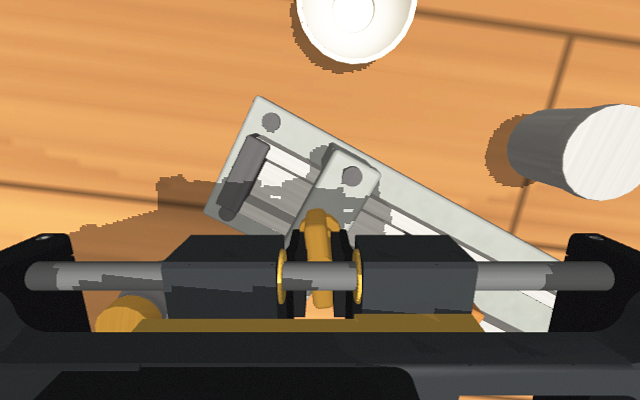

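View pics/g_s.png

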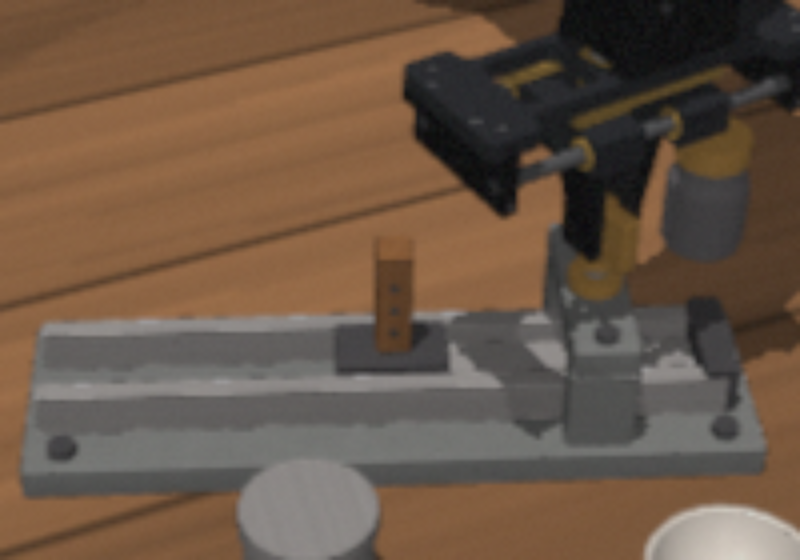

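The screw is seated, with a moment of 0.54 N m. The slide is still home and the bystanders are untouched. Seat yaw is about 10°, so I back off to about 99°.

```bash
python3 -m creep '[[0,0,0,0,0,0,-0.03],[0,0,0,0,0,0,-0.06],[0,0,0,0,0,0,-0.09],[0,0,0,0,0,0,-0.12],[0,0,0,0,0,0,-0.15]]'>/dev/null; python3 -c "
from h import *
plan([.6098,.088,.1265],99)"
```

```text
t 13.7 tcp [0.6104 0.0891 0.1268] yaw 34.12 q6 100.7 F [-0.8  1.2 -0.2] M [ 0.4   0.21 -0.12] g 0.123
row [-0.004, 0.002, 0.001] [0.0009, -0.0004, -0.3605]
```

```bash
python3 -m creep '[[0,0,0,0,0,0,-0.03],[0,0,0,0,0,0,-0.06],[0,0,0,0,0,0,-0.09],[0,0,0,0,0,0,-0.12],[0,0,0,0,0,0,-0.15]]'>/dev/null; python3 -c "
from h import *
plan([.6098,.088,.1265],99)"
```

```text
t 14.12 tcp [0.6102 0.0893 0.1268] yaw 61.22 q6 127.9 F [-0.6  1.8  1.3] M [ 0.36  0.32 -0.09] g 0.122
row [-0.004, 0.001, 0.001] [0.0008, -0.0004, -0.2099]
```

```bash
python3 -m creep '[[0,0,0,0,0,0,-0.03],[0,0,0,0,0,0,-0.06],[0,0,0,0,0,0,-0.09],[0,0,0,0,0,0,-0.12],[0,0,0,0,0,0,-0.15]]'>/dev/null; python3 -c "
from h import *
plan([.6098,.088,.1265],99)"
```

```text
t 14.53 tcp [0.6099 0.0894 0.1268] yaw 88.33 q6 155.0 F [-1.5  1.5  1.2] M [ 0.3   0.32 -0.05] g 0.124
row [-0.005, -0.0, 0.001] [0.0007, -0.0004, -0.0593]
```

```bash
python3 -m creep '[[0,0,0,0,0,0,-0.02],[0,0,0,0,0,0,-0.04],[0,0,0,0,0,0,-0.058],[0,0,0,0,0,0,-0.058],[0,0,0,0,0,0,-0.058]]'>/dev/null; python3 -m creep '[[0,0,0,0,0,0,0],[0,0,0,0,0,0,0],[0,0,0,0,0,0,0],[0,0,0,0,0,0,0]]' >/dev/null; python3 - <<'E'
from h import *
plan([.6098,.088,.1265],99)
im=r.capture("wrist");cv2.imwrite("pics/h_w.png",im)
im=r.capture("scene");cv2.imwrite("pics/h_s.png",cv2.resize(im[150:290,220:420],None,fx=4,fy=4))
plan([.6098,.088,.1265],99)
E
```

```text
t 15.28 tcp [0.6098 0.0894 0.1268] yaw 98.59 q6 165.3 F [-0.5  0.7 -0. ] M [ 0.12  0.09 -0.  ] g 0.122
row [-0.005, -0.001, 0.001] [0.0007, -0.0005, -0.0023]
t 15.38 tcp [0.6098 0.0894 0.1268] yaw 98.6 q6 165.3 F [-0.9  0.3  0.7] M [0.15 0.2  0.04] g 0.125
row [-0.005, -0.001, 0.001] [0.0007, -0.0005, -0.0022]
```

View pics/h_w.png

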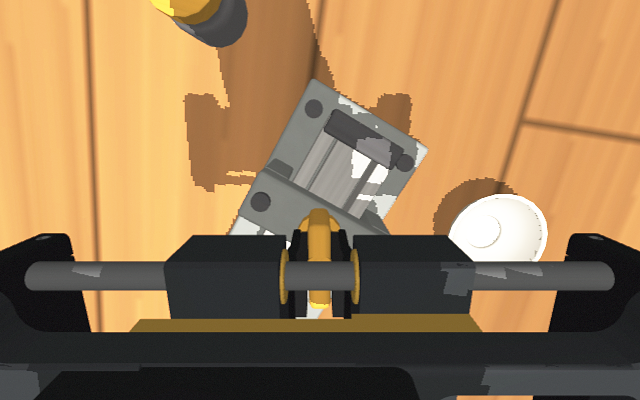

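View pics/h_s.png

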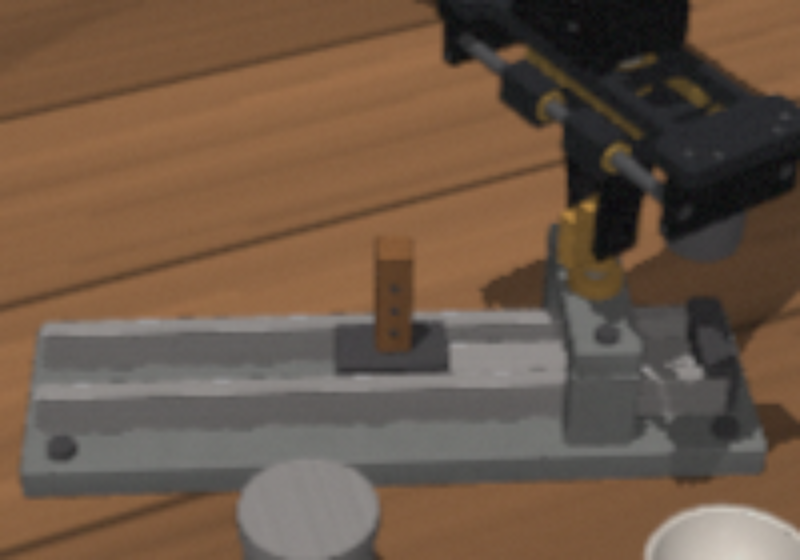

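The wing lies flat between the pads at (320,265), still gripped, about 88° back from its seat. The peg has not moved at zoomed (395,245), and the bystanders are in place.

```bash
python3 -c "
from h import *
print(r.finish_job()); plan([.6098,.088,.1265],99)"
```

```text
the job is handed in; nothing more can be done
None
the job is handed in; nothing more can be done
```

I finished the job and handed it in at about 15.4 s of the 69 s allowed; no verdict was reported.

- **Slide:** I gripped the peg and pushed it until it stopped hard at about 19 N. The top camera then put the peg 100.0 mm from the screw axis, which is home. It looked unmoved in later pictures.
- **Thumbscrew:** It seated at a gripper yaw of about 10°, where the moment rose from 0.1 to 0.74 N m. I then backed it off to 98.6°, about 88° from the seat.
- **Final state:** The arm was still and gripping the wing, with the opening at 0.125 (about 11 mm, the wing's thickness). The pot, dish and jar looked undisturbed.

**Mistake while seating:** I had sent two extra turning steps without waiting for the readings. They twisted the pads about 25° round the already seated wing, with up to 1.6 N m on the wrist. I straightened the pads and found the seat again at 0.54 N m. The seat angle is therefore uncertain by a few degrees, still inside the ±15° window.

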